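Load a sample cassette and clamp it with the recessed knob

ROBOT

A 7-joint arm with a two-finger parallel gripper is mounted at the origin on the work surface. World frame = base frame: x ahead of the robot, y to its left, z up, the work surface at z = 0. Lengths are in m, angles in rad, forces in N, time in s.
With the tool pointing down it reaches from about 0.4 to 0.9 m from the base axis. Payload 5.6 kg.
Tool frame: the origin (TCP) lies midway between the tips of the shut fingers; the grasp point (between the pads) lies 19 mm behind it; z points along the fingers, y is the line along which they close (so a half turn about z gives the same grasp; the last joint's range is limited). The gripper opens to 92 mm and grips with 3 to 60 N. Pads are 20 mm wide; open, the fingers measure 128 mm over their backs; the gripper's body (75 mm by 189 mm) begins 69 mm behind the grasp point.
Start: joints at [-1.231, 0.468, -0.012, 1.603, 0.006, 1.071, -0.056], TCP at [0.243, 0.603, 0.215] pointing down, gripper open.
Joint ranges: [-2.53, 2.53], [-0.31, 2.02], [-1.57, 1.55], [0.28, 2.44], [-1.29, 4.43], [0.15, 1.84], [-2.92, 2.92]. Speed limits (rad/s): [2.57, 2.57, 3.14, 3.14, 3.14, 3.14, 3.14].

INTERFACE

Orientations are given as a unit quaternion [w, x, y, z].
In Python, from workcell import robot, camera, spot_in gives the robot as it stands.
- The arm moves only by the tool step_arm, never from a script. Its argument "increments" is a list of rows, each a list of 5 numbers: the shift along the tool's x, y, z in units of 50 mm (1.0 is 50 mm), then the turn about the tool's z in units of pi rad (1.0 is pi rad), then the opening, from -1 (shut) to 1 (fully open). In form: [[x, y, z, roll, jaw], ...]. A call has 1 to 8 rows; each row shifts and turns the commanded pose from where the row before left it, along the tool's axes as they then stand; what a row does not reach is not made up. A row lasts 1/10 s, in which the tool goes at most 50 mm and 8.59 degrees, less where a joint would pass 70% of its speed; a pose out of reach is approached as far as the arm can. A call with a number of a shift or a turn outside -1 to 1 is refused whole. A call with a gripper value outside its range is refused whole. The fingers move at their own pace and stop on an object; "force" is the grip in N (left out, the last holds). Time passes only in rows, so rows that do not move let the fingers close. It gives the time, the measured TCP pose, the force, the opening and the grip force at its end, in the units of the state.
- robot.sense(): the state, without advancing time (a new reading comes with each control period).
- camera(name): name is "scene" or "top" or "wrist"; returns a dict with "color" (400x640x3 uint8, red, green, blue), "camera_matrix" (3x3 intrinsics, pixels), "R" (3x3) and "t" (3): a world point X has camera coordinates R X + t; the wrist camera has in their place "mount" (4x4, takes a point from camera to tool coordinates, whose origin is the TCP and whose axes are the flange's). Camera axes: x right, y down, z forward; pixel columns grow to the right and rows downward; lengths in m; the calibration is good to about 2 mm. The wrist camera is an equidistant fisheye: a pixel r from the principal point sees the ray r / f radians off the axis. A picture is of the moment at which its call begins: read the wrist's pose just before it. There is no depth.
- robot.job_done(): hands the job in; it is judged then, once.
Trained networks look in the newest picture that a camera, given by its name, has taken for a name from the list of things; names that differ only in an ending like _2 or _b are one class to them, and where a whole thing is asked for, a point or a joint stands for the part that bears it (a point fixed in the world has none). Each returns a list of dicts, best first, with "p" (0 to 1); they miss things now and then, are a little off and sometimes report something else, mostly with a low value. They report only what shows in the picture. A call takes as long as a camera call. They do not tell look-alikes from the thing itself.
- spot_in(target, camera): "pixel" ([column, row] in pixels, amid what is visible of it).
The state is a dict: "clock": time; "q": joint angles; "dq": joint speeds; "joint_torque": joint torques, N m; "eef_pos": TCP position; "tcp_rot": TCP orientation; "ft_force": force on the tool from outside, world axes, zero at the start; "wrist_torque": the same for the moment, N m; "gripper_width": opening from 0.0 (shut) to 1.0 (fully open); "gripper_force": force on a finger pad.
Only numpy, scipy, OpenCV 4.12 (cv2) and the standard library are available. Lean on these libraries where they do the work, as an engineer would, in place of code of your own. Each camera call takes 0.05 s, during which the arm holds its last target. There are 200 camera calls.

TASK

Set the cassette with the orange grip gently down, upright, in the empty bay of the test fixture. Then reach into the guarded well, without bearing hard on it, and turn the recessed knob clockwise until the red pad clamps the cassette against the copper cold wall with about 12 N: feel for the turning torque to rise about 0.11 N m above free running, and never squeeze beyond 20 N, which cracks the cassette. Let go and leave it clamped, with everything else on the bench left where it is.

Things in the scene. Friction and masses are not known exactly. Their poses are not given: they have to be found in the camera images.
- cassette: Sample cassette with orange grip, loose, 0.18 to 0.35 kg, standing on the black mat. Grey body 90 (its x) x 34 (its y) x 48 mm tall; on top an orange grip rib 60 (x) x 14 (y) mm, 80 mm tall in all. Origin: in the rib, on the centre line, 70 mm above the underside, 10 mm below the top: grip here, closing along y. z up. Half a turn about z makes no difference.
- cassette_blue: The same cassette with a blue grip; to be left alone. Origin and axes as for the orange one.
- cassette_green: The same cassette with a green grip; to be left alone. Origin and axes as for the orange one.
- fixture: Thermal test fixture, fixed: base plate 170 (x) x 270 (y) x 12 mm, origin on the bench under it, z up. Along its y, from -y to +y: copper cold wall (84 mm wide, top 62 mm above the bench), the bay, the red pad (top 53 mm above the bench) on its steel ram, the white well housing with the yellow knob. The wall sits on slots and is set differently each time, by up to 6 mm along y.
- bay (a point): On the bay's floor, 12 mm above the bench, under the middle of where the cassette is to stand, cassette x along this x (the fixture's). It then has 3 mm to the open pad (+y side), 3.5 mm to each white side guide (+-x, tops 38 mm above the bench), 3 to 9 mm to the cold wall (-y side; its place is not told). A standing cassette's origin is 70 mm above this point.
- well: White housing of the knob, fixed on the fixture: block 100 x 100 x 73 mm, top 85 mm above the bench, with a round well, 78 mm inside diameter, 45 mm deep, open above. Origin on the axis of well and knob, 73 mm below the rim, 28 mm below the well's floor. Wide-open fingers do not fit in. A thin casting: fingers must not press on it with more than 15 N.
- knob_grip (a point): On the knob's axis, 13 mm below the top of its yellow bar grip, 20 mm below the well's rim, 25 mm above its floor: the height at which to grip. Turns with the knob: bar 46 mm long (this x), 13 mm thick (y), 38 mm tall (z up), standing on the well's floor.
- knob (a joint): Angle of the knob, rad: 0 at the start, clamp fully open, growing as it turns clockwise seen from above; stop at 1.9. Steady friction of about 0.20 N m; stays where it is left. Each newton of clamping adds 0.0095 N m. At rest friction hides part of the torque: compare readings taken alike (moving, or after even small steps). Resistance begins at 0.6 to 1.3 rad, depending on the wall.
- jar: A closed jar, 52 mm across and 60 mm tall, loose; to be left alone. Origin under its centre.
- driver: A screwdriver lying on the bench, loose; to be left alone.
- connector: A steel circular connector standing on the bench, 42 mm across, 44 mm tall, loose; to be left alone. Origin under its centre.
- meter: A yellow hand-held meter lying on the bench, 150 x 75 x 38 mm, loose; to be left alone. Origin under its centre.
- pad: Red pressure pad of the clamp, 70 mm wide, 38 tall, 10 thick; fixture's axes. Origin: centre of the face that meets the cassette, 34 mm above the bench. The knob drives it towards -y by 9.5 mm per rad. It slides the cassette to the wall, then its spring (9 N/mm) yields: from there the clamping force grows by about 85 N per rad of knob, so stop within about 0.15 rad of first resistance.
Mind the look-alikes: they are no part of the job. What is shaped like the cassette but purple or turquoise is not meant.

How it is judged:
By the outcome, as a careful person would: the job done as asked, in the order asked, and still so for the second after the job is handed in, with the robot touching nothing.
It also fails if it takes over 72 s, if anything falls off the work surface, if the arm or the gripper's body presses on something with over 40 N, if the wrist force passes 120 N, or if a joint passes its speed limit or range.

## Working session

There is one attempt and no reset: what is moved stays moved. The work goes in short steps, Python scripts to look and compute and a tool call to move; the robot and the scene stay as the last step left them, time stands still between calls to the robot, and variables do not carry over. Pictures are saved under pics/ and viewed, at most 10 in all, crops included, and the job is handed in when it is done.

Besides the shell and the picture viewer there is one more tool, called after "Emit:" as name([rows], argument=value, ...), one row to a line, values as JSON. step_arm: Moves the arm, as the interface text tells. Shifts and turns lie within -1 to 1; 1 stands for 50 mm of shift or pi rad of turn. Its arguments: {"type":"object","properties":{"increments":{"type":"array"},"force":{"type":"number"}},"required":["increments"]}

```bash
ls; mkdir -p pics; python3 - <<'E'
from workcell import robot,camera,spot_in
import cv2,numpy as np
s=robot.sense();print({k:np.round(v,3) for k,v in s.items()})
for n in("scene","top"):
    c=camera(n);cv2.imwrite(f"pics/{n}0.png",c["color"][:,:,::-1])
    print(n,c["camera_matrix"].tolist(),np.round(c["R"],4).tolist(),np.round(c["t"],4).tolist())
    for t in("cassette","fixture","well","knob_grip","pad"):
        print(t,[(np.round(d["pixel"]),round(d["p"],2)) for d in spot_in(t,n)][:5])
c=camera("wrist");print(c["mount"],c["camera_matrix"])
E
```

```text
pics
{'clock': np.float64(0.0), 'q': array([-1.231,  0.468, -0.012,  1.604,  0.006,  1.071, -0.056]), 'dq': array([ 0.   ,  0.001, -0.001,  0.   ,  0.002, -0.   , -0.002]), 'joint_torque': array([ 0.0000e+00, -5.2059e+01, -1.2000e-02, -2.4374e+01, -5.7000e-02,
        1.8000e-02,  0.0000e+00]), 'eef_pos': array([0.243, 0.602, 0.214]), 'tcp_rot': array([-0.   ,  0.19 ,  0.982, -0.001]), 'ft_force': array([-0.765, -0.171, -0.201]), 'wrist_torque': array([-0.035, -0.076, -0.004]), 'gripper_force': np.float64(0.0), 'gripper_width': np.float64(0.998)}
scene [[395.08436210978516, 0.0, 318.27748415306434], [0.0, 395.08436210978516, 201.74975482549803], [0.0, 0.0, 1.0]] [[-0.3423, 0.9395, 0.0111], [0.6136, 0.2325, -0.7546], [-0.7115, -0.2515, -0.6561]] [0.1767, -0.2947, 1.4384]
cassette [(array([276., 180.]), 0.74), (array([178., 224.]), 0.7), (array([141., 210.]), 0.63), (array([267., 267.]), 0.62), (array([385., 237.]), 0.31)]
fixture [(array([386., 240.]), 0.62)]
well [(array([404., 244.]), 0.74), (array([356., 219.]), 0.53)]
knob_grip [(array([276., 181.]), 0.65), (array([485., 201.]), 0
[... 203 characters left out ...]
0.1405], [0.1404, -0.0084, -0.9901]] [0.0064, 0.5723, 1.1692]
cassette [(array([464., 153.]), 0.81), (array([372., 240.]), 0.77)]
fixture [(array([249., 207.]), 0.61)]
well [(array([218., 202.]), 0.73)]
knob_grip [(array([225., 198.]), 0.71)]
pad [(array([371., 157.]), 0.7), (array([273., 216.]), 0.55)]
[[ 7.91479638e-04 -9.58321585e-01 -2.85690589e-01  8.05399378e-02]
 [ 9.99999371e-01  9.85397884e-04 -5.35015597e-04  3.59974720e-04]
 [ 7.94235897e-04 -2.85689986e-01  9.58321763e-01 -1.70821346e-01]
 [ 0.00000000e+00  0.00000000e+00  0.00000000e+00  1.00000000e+00]] [[309.70691629   0.         314.03266868]
 [  0.         309.70691629 195.32175748]
 [  0.           0.           1.        ]]
```

View pics/top0.png

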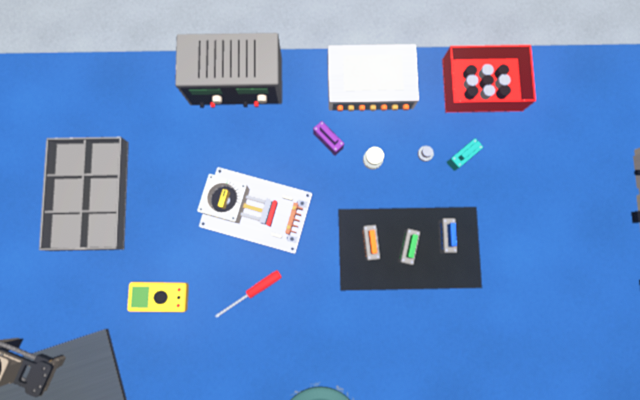

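View pics/scene0.png

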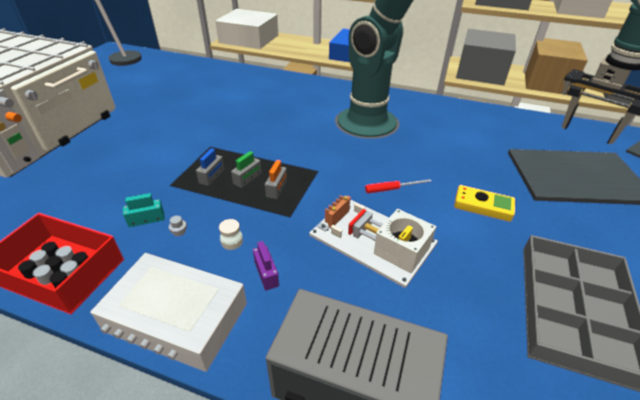

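Top view: the orange cassette is at (372,242) on the mat. The fixture is centred near (255,210), with the knob at (223,198), pad at (272,213) and wall at (293,218). Next I'll segment by colour.

```bash
cat > h.py <<'E'
from workcell import robot,camera,spot_in
import cv2,numpy as np
from scipy.spatial.transform import Rotation as Ro
def ray(c,px,pose=None):
    K=c["camera_matrix"];u=(np.array(px,float)-K[:2,2])/K[0,0]
    if "mount" in c:
        r=np.linalg.norm(u);d=np.r_[u/r*np.sin(r),np.cos(r)] if r>0 else np.r_[0,0,1.]
        p,q=pose;T=Ro.from_quat(np.r_[q[1:],q[0]]).as_matrix();M=c["mount"]
        return p+T@M[:3,3],T@M[:3,:3]@d
    R=c["R"];return -R.T@c["t"],R.T@np.r_[u,1]
def at(c,px,z,pose=None):
    o,d=ray(c,px,pose);return o+d*(z-o[2])/d[2]
def snap(n,f=None):
    s=robot.sense();c=camera(n)
    if f:cv2.imwrite(f,c["color"][:,:,::-1])
    return c,(np.array(s["eef_pos"]),np.array(s["tcp_rot"])),s
def blobs(c,lo,hi,amin=15):
    hsv=cv2.cvtColor(c["color"],cv2.COLOR_RGB2HSV)
    m=cv2.inRange(hsv,np.array(lo),np.array(hi))
    n,l,st,ce=cv2.connectedComponentsWithStats(m)
    return [(st[i,4],ce[i],np.argwhere(l==i)[:,::-1]) for i in np.argsort(-st[:,4]) if i and st[i,4]>=amin]
def rect(c,pts,z,pose=None):
    P=np.array([at(c,p,z,pose)[:2] for p in pts],np.float32)
    (x,y),(w,h),a=cv2.minAreaRect(P*1000)
    if h>w:w,h,a=h,w,a+90
    return np.round([x,y,w,h,(a+90)%180-90],1)  # mm, long-axis deg
E
python3 - <<'E'
from h import *
c,_,_=snap("top")
for n,lo,hi,z in(("orange",(8,150,120),(17,255,255),.08),("yellow",(22,150,120),(33,255,255),.078),("red",(0,180,100),(4,255,255),.053),("white",(0,0,190),(180,45,255),.012)):
    for a,ce,p in blobs(c,lo,hi)[:4]: print(n,a,ce.round(1),rect(c,p,z))
E
```

```text
orange 44 [371.  242.5] [ 473.5 -141.8   54.5   13.2    5.1]
orange 26 [405.5 106. ] [ 830.3 -242.6   13.4   11.1   89. ]
orange 25 [361.6 106.9] [ 829.5 -125.9   13.3   11.    89. ]
orange 24 [383.6 106.5] [ 831.3 -184.2   13.4   11.1   89. ]
yellow 258 [157.6 296.8] [346.5 399.7 140.1  66.2  88.9]
yellow 67 [160.1 296.7] [346.2 392.7  40.1  36.8  88.9]
yellow 19 [224.8 197.9] [591.8 233.9  42.7   3.8 -13.4]
red 498 [494.6  72.6] [ 928.8 -471.   188.2  156.1   89.1]
red 29 [515.  46.] [1008.4 -560.    77.8    0.    89.1]
red 15 [493.7  76.3] [ 920.8 -494.4   14.1    7.6   21.8]
white 33849 [321.7  29.9] [1026.9  -23.9 1854.6  306.3   89.1]
white 5192 [255.7 210.3] [572.7 171.5 287.2 170.9  73.4]
white 746 [260.2  70. ] [ 1.0009e+03  1.6790e+02  1.3550e+02  1.2690e+02 -9.0000e-01]
white 340 [373.5 156.9] [ 710.4 -160.8   56.6   55.6   -1. ]
```

Emit:
step_arm([
  [-0.76,-0.51,0,0,1],
  [-0.76,-0.51,0,0,1],
  [-0.76,-0.51,0,0,1],
  [-0.76,-0.51,0,0,1],
  [-0.76,-0.51,0,0,1],
  [-0.76,-0.51,0,0,1],
  [-0.76,-0.51,0,0,1],
  [-0.76,-0.51,0,0,1],
])

```text
clock: 1.5
eef_pos: [0.4495, 0.2986, 0.215]
tcp_rot: [0.0, 0.19, 0.982, 0.0]
ft_force: [1.1, 0.3, 0.2]
gripper_width: 1.003
gripper_force: 0.0
```

Emit:
step_arm([
  [-0.41,-0.89,0,0,1],
  [-0.41,-0.89,0,0,1],
  [-0.41,-0.89,0,0,1],
  [-0.41,-0.89,0,0,1],
  [-0.41,-0.89,0,0,1],
  [-0.41,-0.89,0,0,1],
  [-0.41,-0.89,0,0,1],
  [-0.41,-0.89,0,0,1],
])

```text
clock: 2.3
eef_pos: [0.4677, -0.0932, 0.2151]
tcp_rot: [0.001, 0.19, 0.982, 0.0]
ft_force: [1.1, -0.1, 0.4]
gripper_width: 1.001
gripper_force: 0.0
```

Emit:
step_arm([
  [-0.41,-0.89,0,0,1],
  [0,0,0,-0.0375,1],
  [0,0,0,-0.0375,1],
  [0,0,0,-0.0375,1],
  [0,0,0,-0.0375,1],
  [0,0,0,0,1],
  [0,0,0,0,1],
])

```text
clock: 3.0
eef_pos: [0.4701, -0.1403, 0.2147]
tcp_rot: [0.0, -0.043, 0.999, 0.0]
ft_force: [-0.1, 0.1, 0.7]
gripper_width: 0.996
gripper_force: 0.0
```

```bash
cat >> h.py <<'E'
def go(target,yaw=None,s=None):
    "tool-frame shift (units of 50 mm) and roll units to bring TCP to target (m), tool y yaw deg"
    s=s or robot.sense();q=s["tcp_rot"];T=Ro.from_quat(np.r_[q[1:],q[0]]).as_matrix()
    d=T.T@(np.array(target)-s["eef_pos"]);y=np.degrees(np.arctan2(T[1,1],T[0,1]))
    print("pos",np.round(s["eef_pos"],4),"yawy",y.round(2),"tilt",T[:,2].round(4),"t",s["clock"],"shift",np.round(d/.05,3),end=" ")
    if yaw is not None: print("roll",round(-((yaw-y+90)%180-90)/180,4),end="")
    print()
E
python3 - <<'E'
from h import *
c,p,s=snap("wrist","pics/w1.png");go([.4735,-.142,.09],95,s)
for a,ce,q in blobs(c,(8,150,120),(17,255,255)): print(a,ce.round(1),rect(c,q,.08,p))
E
```

```text
pos [ 0.4701 -0.1403  0.2147] yawy 94.9 tilt [ 3.e-04  1.e-04 -1.e+00] t 3.0 shift [-0.064 -0.039  2.494] roll -0.0006
1193 [459.4 239.1] [522.4  34.8  77.1  51.1 -16.5]
63 [311.3 159.3] [ 443.7 -145.7   12.     5.1  -85.1]
18 [305.  206.5] [ 493.7 -147.7   18.7    0.     4.4]
```

View pics/w1.png

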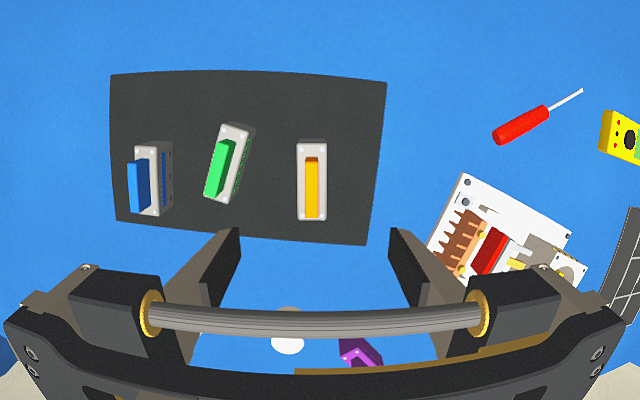

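The orange rib's top face (yellowish here) is at about (311,190), between the fingers. Copper wall and red pad show at (460,240) and (490,250). I'll measure the rib's top face.

```bash
python3 - <<'E'
from h import *
c,p,s=snap("wrist")
hsv=cv2.cvtColor(c["color"],cv2.COLOR_RGB2HSV)
print(hsv[190,311],hsv[158,311],hsv[190,320])
for a,ce,q in blobs(c,(17,150,200),(24,255,255)):
    r=rect(c,q,.08,p);print(a,ce.round(1),r)
    if a>300 and 300<ce[0]<320: go([r[0]/1e3,r[1]/1e3,.10],r[4]+90,s)
E
```

```text
[ 25 245 247] [ 14 255 154] [ 42   6 221]
324 [311.5 196.7] [ 475.5 -143.    58.6   12.5    5.1]
pos [ 0.4701 -0.1403  0.2147] yawy 94.92 tilt [ 2.e-04  0.e+00 -1.e+00] t 3.05 shift [-0.102 -0.063  2.293] roll -0.001
42 [486.  309.1] [626.7 115.4  41.2   5.   22.5]
36 [141.8 308.8] [ 666.6 -365.    29.3    5.   -12.6]
```

Emit:
step_arm([
  [-0.1,-0.06,0,0,-0.1],
  [0,0,0.4,0,-0.1],
  [0,0,0.6,0,-0.1],
  [0,0,0.6,0,-0.1],
  [0,0,0.5,0,-0.1],
  [0,0,0.2,0,-0.1],
  [0,0,0,0,-0.1],
])

```text
clock: 3.8
eef_pos: [0.4748, -0.1428, 0.0985]
tcp_rot: [-0.001, -0.044, 0.999, 0.0]
ft_force: [-0.1, -0.6, 0.4]
gripper_width: 0.453
gripper_force: 0.0
```

```bash
python3 - <<'E'
from h import *
c,p,s=snap("wrist","pics/w2.png");go([.4755,-.143,.055],None,s);print(s["gripper_width"],s["ft_force"])
E
```

```text
pos [ 0.4748 -0.1428  0.0985] yawy 95.04 tilt [-2.6e-03  1.0e-04 -1.0e+00] t 3.8 shift [-0.016 -0.006  0.871] 
0.4530410731286135 [-0.11521315 -0.56530439  0.43845449]
```

View pics/w2.png

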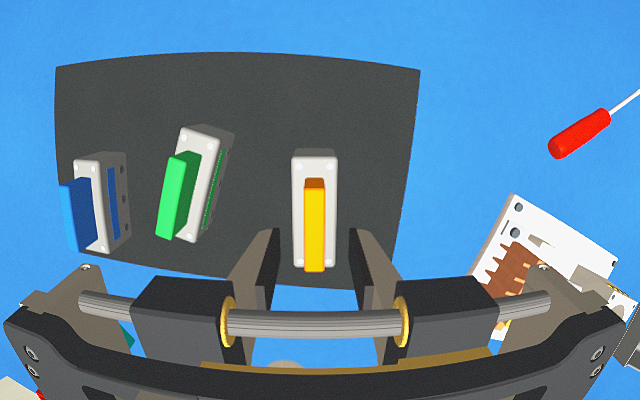

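Rib centred at column 314, between fingers at 278 and 350, and green is clear. Descending.

Emit:
step_arm([
  [0,0,0.5,0,-0.1],
  [0,0,0.37,0,-0.1],
  [0,0,0,0,-0.1],
  [0,0,0,0,-1],
  [0,0,0,0,-1],
  [0,0,0,0,-1],
  [0,0,0,0,-1],
  [0,0,0,0,-1],
], force=25)

```text
clock: 4.65
eef_pos: [0.4761, -0.1429, 0.057]
tcp_rot: [0.001, -0.044, 0.999, -0.0]
ft_force: [-1.4, 0.6, 7.1]
gripper_width: 0.149
gripper_force: 25.0
```

Emit:
step_arm([
  [0,0,0,0,-1],
  [0,0,-0.1,0,-1],
  [0,0,-0.5,0,-1],
  [0,0,-0.8,0,-1],
  [0,0,-0.8,0,-1],
  [0,0,-0.4,0,-1],
  [0,0,0,0,-1],
])

```text
clock: 5.35
eef_pos: [0.477, -0.1432, 0.1888]
tcp_rot: [0.003, -0.044, 0.999, -0.0]
ft_force: [0.0, -0.5, -2.9]
gripper_width: 0.152
gripper_force: 25.0
```

```bash
python3 - <<'E'
from h import *
s=robot.sense()
th=np.radians(73.4);ey=np.r_[np.cos(th),np.sin(th)]
print(s["gripper_width"],s["gripper_force"],s["ft_force"])
go([.57-.04*ey[0],.172-.04*ey[1],.20],73.4,s)
E
```

```text
0.15183537347999904 24.99845176935196 [ 0.04532166 -0.50031901 -2.87515466]
pos [ 0.477  -0.1432  0.1888] yawy 95.06 tilt [ 5.8e-03 -5.0e-04 -1.0e+00] t 5.35 shift [-2.115  5.372 -0.218] roll 0.1203
```

Emit:
step_arm([
  [-0.46,0.7,0,0,-1],
  [-0.46,0.7,-0.1,0,-1],
  [-0.46,0.7,-0.1,0,-1],
  [-0.46,0.7,0,0,-1],
  [-0.46,0.7,0,0,-1],
  [-0.46,0.7,0,0,-1],
  [-0.46,0.7,0,0,-1],
])

```text
clock: 6.05
eef_pos: [0.6134, 0.1167, 0.1935]
tcp_rot: [-0.002, -0.044, 0.999, -0.0]
ft_force: [0.8, -0.0, -1.6]
gripper_width: 0.151
gripper_force: 25.0
```

Emit:
step_arm([
  [0,0,0,0.04,-1],
  [0,0,0,0.04,-1],
  [0,0,0,0.04,-1],
  [0,0,0,0,-1],
  [0,0,0,0,-1],
  [0,0,0,0,-1],
])

```text
clock: 6.65
eef_pos: [0.6137, 0.1153, 0.1952]
tcp_rot: [-0.001, 0.143, 0.99, -0.0]
ft_force: [-0.1, -0.7, -2.6]
gripper_width: 0.149
gripper_force: 25.0
```

```bash
python3 - <<'E'
from h import *
c,p,s=snap("wrist");go(s["eef_pos"],73.4,s);print(s["ft_force"])
np.savez("w3.npz",col=c["color"],pos=p[0],q=p[1])
cv2.imwrite("pics/w3.png",cv2.resize(c["color"][0:300,140:500],None,fx=2,fy=2,interpolation=cv2.INTER_CUBIC)[:,:,::-1])
E
```

```text
pos [0.6137 0.1153 0.1952] yawy 73.58 tilt [-1.3e-03 -3.0e-04 -1.0e+00] t 6.65 shift [0. 0. 0.] roll 0.001
[-0.14872767 -0.68013334 -2.58642133]
```

View pics/w3.png

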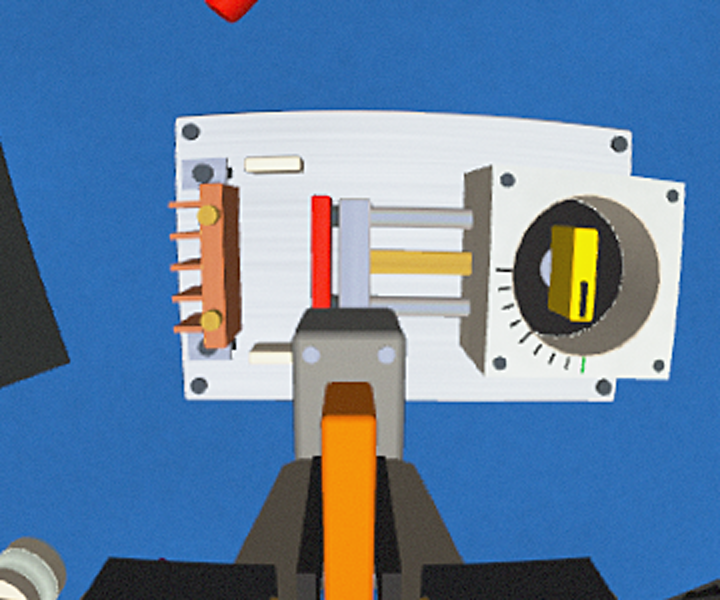

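The wrist crop shows the base plate corners, pad face (crop column 313), wall face (~240), guides at (272,165) and (270,352), and the well with the knob bar at (580,275). Computing positions.

```bash
python3 - <<'E'
from h import *
d=np.load("w3.npz");c=camera("wrist");p=(d["pos"],d["q"])
f=lambda u,v,z:at(c,(u/2+140,v/2),z,p)
C=[f(176,118,.012),f(630,131,.012),f(613,402,.012),f(184,400,.012)]
for n,(a,b) in dict(y1=(0,1),y2=(3,2),x1=(0,3),x2=(1,2)).items():
    v=(C[b]-C[a])[:2];print(n,np.linalg.norm(v).round(4),np.degrees(np.arctan2(v[1],v[0])).round(2))
o=sum(C)/4;print("fix",o.round(4))
v=(C[1]-C[0]+C[2]-C[3])[:2];a=np.arctan2(v[1],v[0]);print("ey",np.degrees(a))
ey=np.r_[np.cos(a),np.sin(a)];ex=np.r_[ey[1],-ey[0]]
loc=lambda P:((P[:2]-o[:2])@np.c_[ex,ey]*1000).round(1)
for n,P in dict(padT=f(313,197,.053),padB=f(313,306,.053),padTback=f(330,197,.053),wallT=f(224,186,.062),wallB=f(228,345,.062),
  guT=f(272,158,.038),guTin=f(272,169,.038),gbTin=f(270,345,.038),gL=f(245,160,.038),gR=f(302,160,.038),
  wc0=f(490,168,.085),wc1=f(685,183,.085),wc2=f(668,380,.085),wc3=f(486,373,.085),
  knA=f(572,226,.078),knB=f(598,228,.078),knC=f(592,321,.078),knD=f(572,320,.078),TCP=p[0]).items(): print(n,P[:2].round(4),loc(P))
E
```

```text
y1 0.268 73.46
y2 0.27 73.32
x1 0.1694 -17.01
x2 0.1701 -16.33
fix [0.5723 0.1636 0.012 ]
ey 73.38796711679619
padT [0.5243 0.1234] [-34.5 -52.3]
padB [0.5775 0.1073] [ 21.1 -52.5]
padTback [0.5268 0.1315] [-34.4 -43.8]
wallT [0.506  0.0838] [-40.7 -95.5]
wallB [0.5828 0.0608] [ 39.5 -95.5]
guT [0.4973 0.1081] [-56.  -74.6]
guTin [0.503  0.1064] [-50.1 -74.6]
gbTin [0.5932 0.077 ] [ 44.8 -77. ]
gL [0.4938 0.0942] [-55.4 -88.9]
gR [0.5032 0.1228] [-54.6 -58.9]
wc0 [0.5339 0.2058] [-48.9  29.5]
wc1 [0.561 0.304] [-51.  131.3]
wc2 [0.6578 0.275 ] [ 50.1 131.1]
wc3 [0.6268 0.1802] [47.5 31.4]
knA [0.5699 0.2403] [-24.2  72.7]
knB [0.5738 0.2535] [-24.2  86.6]
knC [0.6182 0.2403] [22.  86.6]
knD [0.6149 0.2299] [21.9 75.7]
TCP [0.6137 0.1153] [ 53.4 -34.5]
```

```bash
python3 - <<'E'
from h import *
d=np.load("w3.npz");c=camera("wrist");p=(d["pos"],d["q"])
f=lambda u,v,z:at(c,(u/2+140,v/2),z,p)
a=np.radians(73.4);ey=np.r_[np.cos(a),np.sin(a)];ex=np.r_[ey[1],-ey[0]]
z=p[0][2];l=lambda P:((P[:2]-p[0][:2])@np.c_[ex,ey]*1000).round(1)
print("body end L,R",l(f(297,333,z-.007)),l(f(404,333,z-.007)),"rib end L,R",l(f(323,416,z+.025)),l(f(375,416,z+.025)))
go([.5516,.0942,.10],73.4)
E
```

```text
body end L,R [-45.1 -14.9] [-45.2  16.5] rib end L,R [-30.4  -6.1] [-30.4   6.9]
pos [0.6141 0.1152 0.196 ] yawy 73.5 tilt [-2.e-04  1.e-04 -1.e+00] t 6.8 shift [ 1.078 -0.758  1.919] roll 0.0006
```

Emit:
step_arm([
  [0.36,-0.257,0,0,-1],
  [0.36,-0.257,0,0,-1],
  [0.36,-0.257,0,0,-1],
  [0,0,0.5,0,-1],
  [0,0,0.5,0,-1],
  [0,0,0.4,0,-1],
  [0,0,0,0,-1],
  [0,0,0,0,-1],
])

```text
clock: 7.6
eef_pos: [0.5517, 0.0937, 0.1265]
tcp_rot: [0.0, 0.144, 0.99, -0.0]
ft_force: [0.6, 0.2, -2.1]
gripper_width: 0.152
gripper_force: 25.0
```

```bash
python3 - <<'E'
from h import *
c,p,s=snap("wrist");go([.5515,.0937,.075],73.4,s);print(s["ft_force"])
cv2.imwrite("pics/w4.png",cv2.resize(c["color"][80:380,140:500],None,fx=2,fy=2,interpolation=cv2.INTER_CUBIC)[:,:,::-1])
E
```

```text
pos [0.5517 0.0937 0.1265] yawy 73.47 tilt [ 2.e-04 -0.e+00 -1.e+00] t 7.6 shift [ 0.003 -0.002  1.03 ] roll 0.0004
[ 0.64941393  0.16511871 -2.13349698]
```

View pics/w4.png

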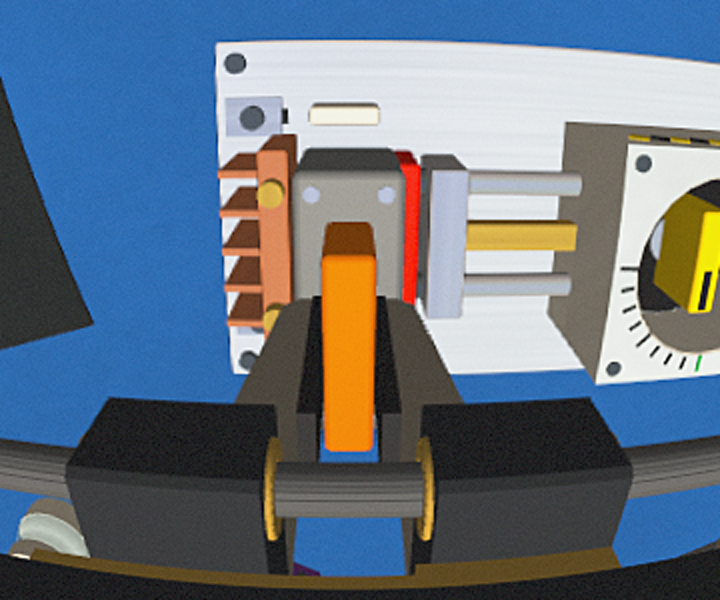

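The cassette sits between the wall and pad, in line with the fixture. Lowering.

Emit:
step_arm([
  [0,0,0.3,0,-1],
  [0,0,0.3,0,-1],
  [0,0,0.2,0,-1],
  [0,0,0.12,0,-1],
  [0,0,0,0,-1],
  [0,0,0,0,-1],
  [0,0,0,0,-1],
])

```text
clock: 8.35
eef_pos: [0.5518, 0.0939, 0.0805]
tcp_rot: [0.0, 0.144, 0.99, 0.0]
ft_force: [-0.5, -0.1, -3.5]
gripper_width: 0.153
gripper_force: 25.0
```

Emit:
step_arm([
  [0,0,0.04,0,-1],
  [0,0,0.04,0,-1],
  [0,0,0,0,-1],
  [0,0,0,0,-1],
])

```text
clock: 8.75
eef_pos: [0.5514, 0.0938, 0.0761]
tcp_rot: [0.0, 0.144, 0.99, 0.0]
ft_force: [0.6, -0.3, -2.8]
gripper_width: 0.148
gripper_force: 25.0
```

Emit:
step_arm([
  [0,0,0.05,0,-1],
  [0,0,0.05,0,-1],
  [0,0,0,0,-1],
  [0,0,0,0,-1],
])

```text
clock: 9.15
eef_pos: [0.5513, 0.0938, 0.071]
tcp_rot: [-0.0, 0.144, 0.99, -0.0]
ft_force: [-0.2, -0.5, -1.8]
gripper_width: 0.151
gripper_force: 25.0
```

Emit:
step_arm([
  [0,0,0.03,0,-1],
  [0,0,0.02,0,-1],
  [0,0,0,0,-1],
  [0,0,0,0,-1],
])

```text
clock: 9.55
eef_pos: [0.5514, 0.0938, 0.0686]
tcp_rot: [-0.0, 0.144, 0.99, -0.0]
ft_force: [-1.2, 0.4, -2.8]
gripper_width: 0.149
gripper_force: 25.0
```

Emit:
step_arm([
  [0,0,0.02,0,-1],
  [0,0,0.01,0,-1],
  [0,0,0,0,-1],
  [0,0,0,0,-1],
])

```text
clock: 9.95
eef_pos: [0.5514, 0.0938, 0.0671]
tcp_rot: [-0.0, 0.144, 0.99, 0.0]
ft_force: [-0.5, -0.5, -2.3]
gripper_width: 0.153
gripper_force: 25.0
```

Emit:
step_arm([
  [0,0,0.01,0,-1],
  [0,0,0,0,-1],
  [0,0,0,0,-1],
])

```text
clock: 10.25
eef_pos: [0.5514, 0.0938, 0.0666]
tcp_rot: [0.0, 0.144, 0.99, -0.0]
ft_force: [0.3, -0.2, -3.3]
gripper_width: 0.151
gripper_force: 25.0
```

Emit:
step_arm([
  [0,0,0.01,0,-1],
  [0,0,0.01,0,-1],
  [0,0,0,0,-1],
  [0,0,0,0,-1],
])

```text
clock: 10.65
eef_pos: [0.5515, 0.0939, 0.066]
tcp_rot: [0.0, 0.144, 0.99, 0.0]
ft_force: [-1.6, -0.4, 4.7]
gripper_width: 0.151
gripper_force: 25.0
```

Emit:
step_arm([
  [0,0,0.01,0,-1],
  [0,0,0,0,-1],
  [0,0,0,0,-1],
])

```text
clock: 10.95
eef_pos: [0.5515, 0.0939, 0.066]
tcp_rot: [0.0, 0.144, 0.99, 0.0]
ft_force: [-4.0, -0.3, 8.3]
gripper_width: 0.151
gripper_force: 25.0
```

Emit:
step_arm([
  [0,0,-0.02,0,-1],
  [0,0,0,0,-0.4],
  [0,0,0,0,-0.2],
  [0,0,0,0,-0.2],
  [0,0,0,0,-0.2],
])

```text
clock: 11.45
eef_pos: [0.5515, 0.0938, 0.066]
tcp_rot: [0.0, 0.144, 0.99, -0.0]
ft_force: [-0.2, -0.5, 0.3]
gripper_width: 0.398
gripper_force: 0.0
```

Emit:
step_arm([
  [0,0,-0.2,0,-0.2],
  [0,0,-0.5,0,-0.2],
  [0,0,-0.8,0,-0.2],
  [0,0,-0.8,0,-0.2],
  [0,0,-0.4,0,-0.2],
  [0,0,0,0,-0.2],
  [0,0,0,0,-0.2],
])

```text
clock: 12.15
eef_pos: [0.5512, 0.0939, 0.2014]
tcp_rot: [0.0, 0.144, 0.99, 0.0]
ft_force: [0.1, -0.2, -0.6]
gripper_width: 0.402
gripper_force: 0.0
```

```bash
python3 - <<'E'
from h import *
c,p,s=snap("wrist");print(s["ft_force"],s["gripper_width"],s["q"].round(2))
a=np.radians(73.4);ey=np.r_[np.cos(a),np.sin(a)];o=np.r_[.5723,.1636]
w=o+.081*ey;print(w);go([*w,.15],73.4,s)
cv2.imwrite("pics/w5.png",cv2.resize(c["color"][60:360,200:560],None,fx=2,fy=2,interpolation=cv2.INTER_CUBIC)[:,:,::-1])
E
```

```text
[ 0.08011825 -0.22629687 -0.62740552] 0.4016602658693486 [-0.51  0.33  0.34  1.86 -0.13  0.97  1.18]
[0.59544076 0.24122413]
pos [0.5512 0.0939 0.2014] yawy 73.47 tilt [ 6.e-04  5.e-04 -1.e+00] t 12.15 shift [-0.009  3.075  1.029] roll 0.0004
```

View pics/w5.png

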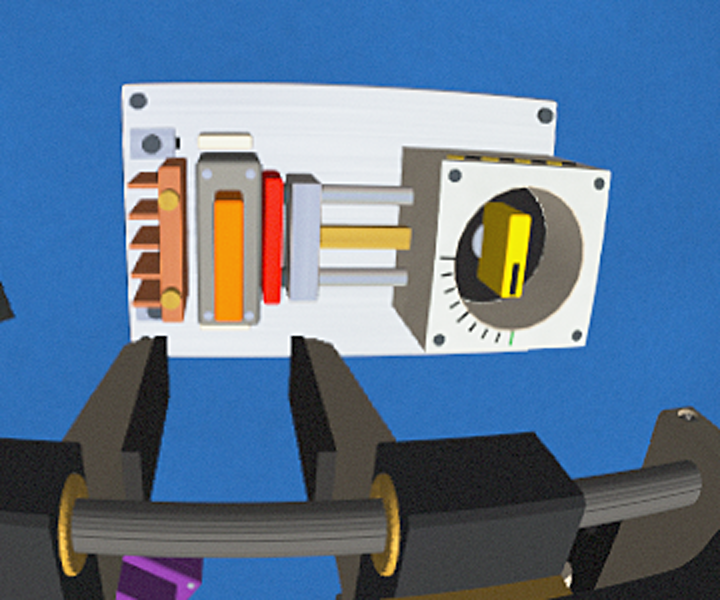

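The cassette stands upright in the bay between the guides, with a gap on either side. Moving over the knob.

Emit:
step_arm([
  [0,0.62,0,0,-0.43],
  [0,0.62,0,0,-0.43],
  [0,0.62,0,0,-0.43],
  [0,0.62,0,0,-0.43],
  [0,0.6,0,0,-0.43],
  [0,0,0.4,0,-0.43],
  [0,0,0.4,0,-0.43],
  [0,0,0,0,-0.43],
])

```text
clock: 13.0
eef_pos: [0.5923, 0.2405, 0.1563]
tcp_rot: [-0.004, 0.144, 0.99, -0.003]
ft_force: [0.3, -0.5, -0.4]
gripper_width: 0.285
gripper_force: 0.0
```

```bash
python3 - <<'E'
from h import *
c,p,s=snap("wrist");print(s["ft_force"],s["gripper_width"])
for a,ce,q in blobs(c,(22,180,200),(33,255,255),60)[:5]: print(a,ce.round(1),rect(c,q,.078,p))
go([.5954,.2412,.10],73.4,s)
cv2.imwrite("pics/w6.png",cv2.resize(c["color"][80:380,140:500],None,fx=2,fy=2,interpolation=cv2.INTER_CUBIC)[:,:,::-1])
E
```

```text
[ 0.25580433 -0.54898689 -0.41570457] 0.2845942692033202
645 [315.2 203. ] [594.3 240.5  43.8  12.2 -16.3]
pos [0.5923 0.2405 0.1563] yawy 73.49 tilt [-0.0078 -0.0041 -1.    ] t 13.0 shift [-0.063  0.037  1.125] roll 0.0005
```

View pics/w6.png

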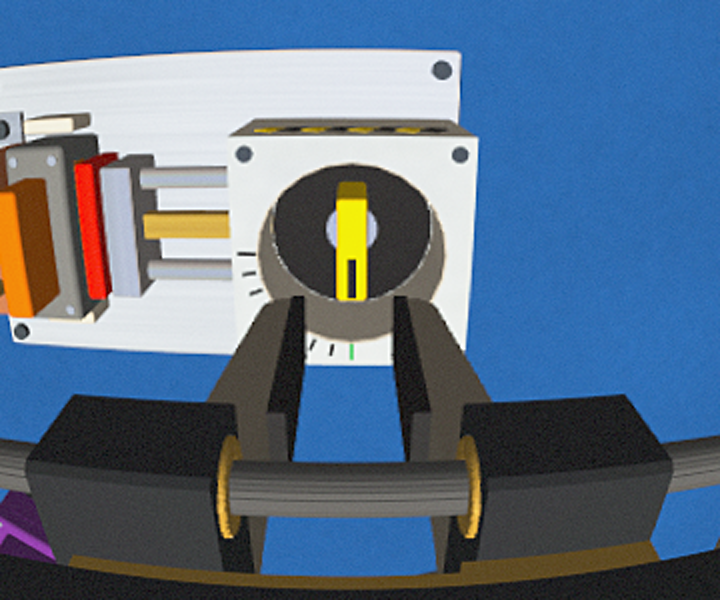

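The knob bar is centred at crop column 350, between the fingers (303 and 395), and lines up with them. Lowering to just above the rim to settle.

Emit:
step_arm([
  [0,0,0.4,0,-0.43],
  [0,0,0.4,0,-0.43],
  [0,0,0.2,0,-0.43],
  [0,0,0,0,-0.43],
  [0,0,0,0,-0.43],
])

```text
clock: 13.55
eef_pos: [0.5957, 0.2415, 0.1119]
tcp_rot: [0.0, 0.144, 0.99, 0.0]
ft_force: [-0.4, 0.5, -0.0]
gripper_width: 0.289
gripper_force: 0.0
```

```bash
python3 - <<'E'
from h import *
go([.595,.2409,.047],73.5)
E
```

```text
pos [0.5957 0.2415 0.1119] yawy 73.45 tilt [ 8.e-04  3.e-04 -1.e+00] t 13.55 shift [ 0.012 -0.016  1.297] roll -0.0003
```

Emit:
step_arm([
  [0.01,-0.015,0.2,0,-0.43],
  [0,0,0.3,0,-0.43],
  [0,0,0.3,0,-0.43],
  [0,0,0.25,0,-0.43],
  [0,0,0.2,0,-0.43],
  [0,0,0.05,0,-0.43],
  [0,0,0,0,-0.43],
  [0,0,0,0,-0.43],
])

```text
clock: 14.35
eef_pos: [0.595, 0.241, 0.0465]
tcp_rot: [0.0, 0.144, 0.99, 0.0]
ft_force: [-0.5, -0.4, 0.1]
gripper_width: 0.287
gripper_force: 0.0
```

Emit:
step_arm([
  [0,0,0,0,-1],
  [0,0,0,0,-1],
  [0,0,0,0,-1],
  [0,0,0,0,-1],
  [0,0,0,0,-1],
], force=35)

```text
clock: 14.85
eef_pos: [0.5947, 0.2406, 0.0467]
tcp_rot: [0.0, 0.144, 0.99, -0.0]
ft_force: [-1.3, -2.5, 5.4]
gripper_width: 0.14
gripper_force: 35.0
```

```bash
cat >> h.py <<'E'
def st():
    s=robot.sense();q=s["tcp_rot"];T=Ro.from_quat(np.r_[q[1:],q[0]]).as_matrix()
    print("t",s["clock"],"yaw",np.degrees(np.arctan2(T[1,1],T[0,1])).round(2),"pos",np.round(s["eef_pos"],4),"F",np.round(s["ft_force"],1),"M",np.round(s["wrist_torque"],3),"w",round(float(s["gripper_width"])*92,1))
E
python3 -c "from h import *;st()"
```

```text
t 14.85 yaw 73.45 pos [0.5947 0.2406 0.0467] F [-1.3 -2.5  5.4] M [-0.532  0.347 -0.051] w 12.8
```

Emit:
step_arm([
  [0,0,0,0.016,-1],
  [0,0,0,0.016,-1],
  [0,0,0,0.016,-1],
  [0,0,0,0.016,-1],
  [0,0,0,0.016,-1],
  [0,0,0,0.016,-1],
])

```text
clock: 15.45
eef_pos: [0.5946, 0.2403, 0.0467]
tcp_rot: [0.0, 0.291, 0.957, -0.0]
ft_force: [-1.4, -3.7, 6.4]
gripper_width: 0.138
gripper_force: 35.0
```

```bash
python3 -c "from h import *;st()"
```

```text
t 15.45 yaw 56.11 pos [0.5946 0.2403 0.0467] F [-1.4 -3.7  6.4] M [-0.626  0.426  0.261] w 12.7
```

Emit:
step_arm([
  [0,0,0,0.016,-1],
  [0,0,0,0.016,-1],
  [0,0,0,0.016,-1],
  [0,0,0,0.016,-1],
])

```text
clock: 15.85
eef_pos: [0.5946, 0.2402, 0.0467]
tcp_rot: [0.0, 0.386, 0.922, -0.0]
ft_force: [-2.8, -2.3, 6.7]
gripper_width: 0.141
gripper_force: 35.0
```

```bash
python3 -c "from h import *;st()"
```

```text
t 15.85 yaw 44.59 pos [0.5946 0.2402 0.0467] F [-2.8 -2.3  6.7] M [-0.738  0.535  0.261] w 12.9
```

Emit:
step_arm([
  [0,0,0,0.01,-1],
  [0,0,0,0.01,-1],
])

```text
clock: 16.05
eef_pos: [0.5945, 0.2402, 0.0467]
tcp_rot: [0.0, 0.414, 0.91, -0.0]
ft_force: [-2.5, -4.2, 6.4]
gripper_width: 0.136
gripper_force: 35.0
```

```bash
python3 -c "from h import *;st()"
```

```text
t 16.05 yaw 41.03 pos [0.5945 0.2402 0.0467] F [-2.5 -4.2  6.4] M [-0.768  0.508  0.284] w 12.5
```

Emit:
step_arm([
  [0,0,0,0.01,-1],
  [0,0,0,0.01,-1],
])

```text
clock: 16.25
eef_pos: [0.5945, 0.2401, 0.0467]
tcp_rot: [0.0, 0.443, 0.897, -0.0]
ft_force: [-2.5, -2.6, 7.5]
gripper_width: 0.138
gripper_force: 35.0
```

```bash
python3 -c "from h import *;st()"
```

```text
t 16.25 yaw 37.42 pos [0.5945 0.2401 0.0467] F [-2.5 -2.6  7.5] M [-0.749  0.604  0.167] w 12.7
```

Emit:
step_arm([
  [0,0,0,0.01,-1],
  [0,0,0,0.01,-1],
])

```text
clock: 16.45
eef_pos: [0.5945, 0.2401, 0.0467]
tcp_rot: [0.0, 0.471, 0.882, -0.0]
ft_force: [-2.8, -2.9, 7.6]
gripper_width: 0.139
gripper_force: 35.0
```

```bash
python3 -c "from h import *;st()"
```

```text
t 16.45 yaw 33.82 pos [0.5945 0.2401 0.0467] F [-2.8 -2.9  7.6] M [-0.791  0.619  0.196] w 12.8
```

```bash
cat > avg.py <<'E'
from h import *
import sys
n=int(sys.argv[1]);L=[]
for i in range(n):
    if i:camera("wrist")
    s=robot.sense();L.append([s["wrist_torque"][2],s["joint_torque"][6]])
L=np.array(L);print(L.round(3).tolist() if n<9 else "","mean",L.mean(0).round(3),"sd",L.std(0).round(3));st()
E
python3 avg.py 8
```

```text
[[0.196, 0.045], [0.17, -0.221], [0.13, -0.222], [0.033, -0.086], [0.093, -0.059], [0.068, -0.057], [0.019, -0.057], [0.039, -0.057]] mean [ 0.094 -0.089] sd [0.062 0.084]
t 16.8 yaw 33.86 pos [0.5944 0.2401 0.0467] F [-2.3 -2.9  6.8] M [-0.709  0.625  0.039] w 13.4
```

Emit:
step_arm([
  [0,0,0,0.006,-1],
  [0,0,0,0.006,-1],
  [0,0,0,0.006,-1],
])

```text
clock: 17.1
eef_pos: [0.5944, 0.2401, 0.0467]
tcp_rot: [0.0, 0.495, 0.869, -0.0]
ft_force: [-2.1, -3.8, 6.7]
gripper_width: 0.138
gripper_force: 35.0
```

```bash
python3 avg.py 1
```

```text
[[0.258, -0.06]] mean [ 0.258 -0.06 ] sd [0. 0.]
t 17.1 yaw 30.61 pos [0.5944 0.2401 0.0467] F [-2.1 -3.8  6.7] M [-0.763  0.725  0.258] w 12.7
```

Emit:
step_arm([
  [0,0,0,0.006,-1],
])

```text
clock: 17.2
eef_pos: [0.5944, 0.2401, 0.0467]
tcp_rot: [-0.0, 0.504, 0.864, -0.0]
ft_force: [-3.4, -2.4, 7.4]
gripper_width: 0.14
gripper_force: 35.0
```

```bash
python3 avg.py 1
```

```text
[[0.208, -0.06]] mean [ 0.208 -0.06 ] sd [0. 0.]
t 17.2 yaw 29.53 pos [0.5944 0.2401 0.0467] F [-3.4 -2.4  7.4] M [-0.79   0.69   0.208] w 12.9
```

Emit:
step_arm([
  [0,0,0,0.006,-1],
])

```text
clock: 17.3
eef_pos: [0.5944, 0.2401, 0.0467]
tcp_rot: [0.0, 0.512, 0.859, -0.0]
ft_force: [-2.6, -3.0, 7.9]
gripper_width: 0.137
gripper_force: 35.0
```

```bash
python3 avg.py 1
```

```text
[[0.29, -0.061]] mean [ 0.29  -0.061] sd [0. 0.]
t 17.3 yaw 28.45 pos [0.5944 0.2401 0.0467] F [-2.6 -3.   7.9] M [-0.808  0.595  0.29 ] w 12.6
```

Emit:
step_arm([
  [0,0,0,0.006,-1],
])

```text
clock: 17.4
eef_pos: [0.5944, 0.2401, 0.0467]
tcp_rot: [-0.0, 0.52, 0.854, -0.001]
ft_force: [-1.7, -3.0, 7.5]
gripper_width: 0.136
gripper_force: 35.0
```

```bash
python3 avg.py 1
```

```text
[[0.178, -0.062]] mean [ 0.178 -0.062] sd [0. 0.]
t 17.4 yaw 27.37 pos [0.5944 0.2401 0.0467] F [-1.7 -3.   7.5] M [-0.798  0.653  0.178] w 12.5
```

```bash
cat > lg.py <<'E'
from h import *
s=robot.sense();q=s["tcp_rot"];T=Ro.from_quat(np.r_[q[1:],q[0]]).as_matrix()
a=np.radians(73.45)-np.arctan2(T[1,1],T[0,1])
open("log.txt","a").write(f"{a:.4f} {s['wrist_torque'][2]:.4f}\n");print(round(a,4),round(s["wrist_torque"][2],3))
E
cat > log.txt <<'E'
0.30 .261
0.50 .261
0.566 .284
0.629 .167
0.692 .196
0.748 .258
0.767 .208
0.785 .290
0.804 .178
E
```

Emit:
step_arm([
  [0,0,0,0.004,-1],
])

```text
clock: 17.5
eef_pos: [0.5944, 0.24, 0.0467]
tcp_rot: [0.0, 0.525, 0.851, -0.001]
ft_force: [-3.3, -2.3, 7.8]
gripper_width: 0.14
gripper_force: 35.0
```

```bash
python3 lg.py
```

```text
0.8167 0.189
```

Emit:
step_arm([
  [0,0,0,0.004,-1],
])

```text
clock: 17.6
eef_pos: [0.5943, 0.2401, 0.0467]
tcp_rot: [-0.0, 0.53, 0.848, -0.001]
ft_force: [-2.6, -4.5, 7.4]
gripper_width: 0.14
gripper_force: 35.0
```

```bash
python3 lg.py
```

```text
0.829 0.217
```

Emit:
step_arm([
  [0,0,0,0.004,-1],
])

```text
clock: 17.7
eef_pos: [0.5943, 0.2401, 0.0467]
tcp_rot: [-0.0, 0.536, 0.844, -0.001]
ft_force: [-4.0, -3.9, 7.0]
gripper_width: 0.138
gripper_force: 35.0
```

```bash
python3 lg.py
```

```text
0.8416 0.248
```

Emit:
step_arm([
  [0,0,0,0.004,-1],
])

```text
clock: 17.8
eef_pos: [0.5943, 0.24, 0.0467]
tcp_rot: [-0.0, 0.541, 0.841, -0.001]
ft_force: [-3.2, -2.9, 7.7]
gripper_width: 0.139
gripper_force: 35.0
```

```bash
python3 lg.py
```

```text
0.8542 0.211
```

Emit:
step_arm([
  [0,0,0,0.004,-1],
])

```text
clock: 17.9
eef_pos: [0.5944, 0.24, 0.0467]
tcp_rot: [-0.0, 0.546, 0.838, -0.001]
ft_force: [-3.3, -3.1, 6.0]
gripper_width: 0.134
gripper_force: 35.0
```

```bash
python3 lg.py
```

```text
0.8668 0.255
```

Emit:
step_arm([
  [0,0,0,0.004,-1],
])

```text
clock: 18.0
eef_pos: [0.5943, 0.2401, 0.0467]
tcp_rot: [-0.0, 0.551, 0.834, -0.001]
ft_force: [-4.6, -2.7, 7.6]
gripper_width: 0.14
gripper_force: 35.0
```

```bash
python3 lg.py
```

```text
0.8793 0.238
```

Emit:
step_arm([
  [0,0,0,0.004,-1],
])

```text
clock: 18.1
eef_pos: [0.5943, 0.24, 0.0467]
tcp_rot: [-0.0, 0.557, 0.831, -0.001]
ft_force: [-2.4, -4.0, 7.4]
gripper_width: 0.14
gripper_force: 35.0
```

```bash
python3 lg.py
```

```text
0.8919 0.242
```

Emit:
step_arm([
  [0,0,0,0.004,-1],
])

```text
clock: 18.2
eef_pos: [0.5943, 0.24, 0.0467]
tcp_rot: [-0.0, 0.562, 0.827, -0.001]
ft_force: [-3.4, -3.4, 7.3]
gripper_width: 0.138
gripper_force: 35.0
```

```bash
python3 lg.py
```

```text
0.9045 0.238
```

Still flat, at about 0.23. Continuing.

Emit:
step_arm([
  [0,0,0,0.004,-1],
])

```text
clock: 18.3
eef_pos: [0.5943, 0.24, 0.0467]
tcp_rot: [-0.0, 0.567, 0.824, -0.001]
ft_force: [-3.6, -2.9, 7.2]
gripper_width: 0.142
gripper_force: 35.0
```

```bash
python3 lg.py
```

```text
0.9171 0.209
```

Emit:
step_arm([
  [0,0,0,0.004,-1],
])

```text
clock: 18.4
eef_pos: [0.5943, 0.24, 0.0467]
tcp_rot: [-0.0, 0.572, 0.82, -0.001]
ft_force: [-3.9, -4.0, 7.1]
gripper_width: 0.138
gripper_force: 35.0
```

```bash
python3 lg.py
```

```text
0.9296 0.218
```

Emit:
step_arm([
  [0,0,0,0.004,-1],
])

```text
clock: 18.5
eef_pos: [0.5943, 0.24, 0.0467]
tcp_rot: [-0.0, 0.577, 0.816, -0.001]
ft_force: [-3.6, -2.4, 7.6]
gripper_width: 0.14
gripper_force: 35.0
```

```bash
python3 lg.py
```

```text
0.9422 0.236
```

Emit:
step_arm([
  [0,0,0,0.004,-1],
])

```text
clock: 18.6
eef_pos: [0.5943, 0.2401, 0.0467]
tcp_rot: [-0.0, 0.582, 0.813, -0.001]
ft_force: [-3.5, -4.4, 7.6]
gripper_width: 0.135
gripper_force: 35.0
```

```bash
python3 lg.py
```

```text
0.9547 0.206
```

Emit:
step_arm([
  [0,0,0,0.004,-1],
])

```text
clock: 18.7
eef_pos: [0.5943, 0.24, 0.0467]
tcp_rot: [-0.0, 0.588, 0.809, -0.001]
ft_force: [-3.1, -3.2, 7.1]
gripper_width: 0.138
gripper_force: 35.0
```

```bash
python3 lg.py
```

```text
0.9673 0.216
```

Emit:
step_arm([
  [0,0,0,0.004,-1],
])

```text
clock: 18.8
eef_pos: [0.5943, 0.2401, 0.0467]
tcp_rot: [-0.0, 0.593, 0.805, -0.001]
ft_force: [-3.4, -3.2, 7.4]
gripper_width: 0.136
gripper_force: 35.0
```

```bash
python3 lg.py
```

```text
0.9798 0.251
```

Emit:
step_arm([
  [0,0,0,0.004,-1],
])

```text
clock: 18.9
eef_pos: [0.5942, 0.24, 0.0467]
tcp_rot: [-0.0, 0.598, 0.802, -0.001]
ft_force: [-3.5, -2.9, 8.9]
gripper_width: 0.139
gripper_force: 35.0
```

```bash
python3 lg.py
```

```text
0.9923 0.198
```

Emit:
step_arm([
  [0,0,0,0.004,-1],
])

```text
clock: 19.0
eef_pos: [0.5942, 0.24, 0.0467]
tcp_rot: [-0.0, 0.603, 0.798, -0.001]
ft_force: [-3.7, -3.2, 8.3]
gripper_width: 0.141
gripper_force: 35.0
```

```bash
python3 lg.py
```

```text
1.0049 0.271
```

Emit:
step_arm([
  [0,0,0,0.004,-1],
])

```text
clock: 19.1
eef_pos: [0.5942, 0.24, 0.0467]
tcp_rot: [-0.0, 0.608, 0.794, -0.001]
ft_force: [-3.6, -3.7, 8.0]
gripper_width: 0.138
gripper_force: 35.0
```

```bash
python3 lg.py
```

```text
1.0174 0.203
```

Emit:
step_arm([
  [0,0,0,0.004,-1],
])

```text
clock: 19.2
eef_pos: [0.5942, 0.24, 0.0467]
tcp_rot: [-0.0, 0.613, 0.79, -0.001]
ft_force: [-3.3, -3.1, 7.6]
gripper_width: 0.138
gripper_force: 35.0
```

```bash
python3 lg.py
```

```text
1.0299 0.265
```

Emit:
step_arm([
  [0,0,0,0.004,-1],
])

```text
clock: 19.3
eef_pos: [0.5942, 0.24, 0.0467]
tcp_rot: [-0.0, 0.618, 0.787, -0.001]
ft_force: [-3.9, -3.3, 7.4]
gripper_width: 0.142
gripper_force: 35.0
```

```bash
python3 lg.py
```

```text
1.0425 0.268
```

Emit:
step_arm([
  [0,0,0,0.004,-1],
])

```text
clock: 19.4
eef_pos: [0.5942, 0.24, 0.0467]
tcp_rot: [-0.0, 0.622, 0.783, -0.001]
ft_force: [-3.3, -4.0, 8.2]
gripper_width: 0.14
gripper_force: 35.0
```

```bash
python3 lg.py
```

```text
1.055 0.3
```

Emit:
step_arm([
  [0,0,0,0.004,-1],
])

```text
clock: 19.5
eef_pos: [0.5942, 0.24, 0.0467]
tcp_rot: [-0.0, 0.627, 0.779, -0.001]
ft_force: [-3.3, -3.8, 8.4]
gripper_width: 0.144
gripper_force: 35.0
```

```bash
python3 lg.py
```

```text
1.0676 0.284
```

Emit:
step_arm([
  [0,0,0,0.004,-1],
])

```text
clock: 19.6
eef_pos: [0.5942, 0.24, 0.0467]
tcp_rot: [-0.0, 0.632, 0.775, -0.001]
ft_force: [-3.4, -3.3, 8.4]
gripper_width: 0.14
gripper_force: 35.0
```

```bash
python3 lg.py
```

```text
1.08 0.273
```

Emit:
step_arm([
  [0,0,0,0.004,-1],
])

```text
clock: 19.7
eef_pos: [0.5942, 0.24, 0.0467]
tcp_rot: [-0.0, 0.637, 0.771, -0.001]
ft_force: [-3.2, -3.3, 8.7]
gripper_width: 0.14
gripper_force: 35.0
```

```bash
python3 lg.py
```

```text
1.0926 0.306
```

Emit:
step_arm([
  [0,0,0,0.004,-1],
])

```text
clock: 19.8
eef_pos: [0.5941, 0.24, 0.0467]
tcp_rot: [-0.0, 0.642, 0.767, -0.001]
ft_force: [-3.9, -3.9, 8.8]
gripper_width: 0.138
gripper_force: 35.0
```

```bash
python3 lg.py
```

```text
1.1052 0.378
```

Emit:
step_arm([
  [0,0,0,0.004,-1],
])

```text
clock: 19.9
eef_pos: [0.5941, 0.24, 0.0467]
tcp_rot: [-0.0, 0.647, 0.763, -0.001]
ft_force: [-4.3, -3.7, 8.2]
gripper_width: 0.143
gripper_force: 35.0
```

```bash
python3 lg.py; cat > fit.py <<'E'
import numpy as np
from scipy.optimize import curve_fit
a,t=np.loadtxt("log.txt").T
m=a>.74;w=np.where(m,.025,.05)
f=lambda x,b,o:b+.81*np.maximum(x-o,0)
p,C=curve_fit(f,a,t,[.225,1.0],sigma=w,absolute_sigma=True);print("base,onset",p.round(3),np.sqrt(np.diag(C)).round(3),"now N",((a[-1]-p[1])*85).round(1),"target",(p[1]+.141).round(3))
E
python3 fit.py
```

```text
1.1176 0.334
base,onset [0.229 0.991] [0.006 0.012] now N 10.7 target 1.132
```

Emit:
step_arm([
  [0,0,0,0.003,-1],
  [0,0,0,0,-1],
])

```text
clock: 20.1
eef_pos: [0.5942, 0.24, 0.0467]
tcp_rot: [-0.0, 0.65, 0.76, -0.001]
ft_force: [-4.7, -3.7, 7.5]
gripper_width: 0.142
gripper_force: 35.0
```

```bash
python3 -c "from h import *;st()"
```

```text
t 20.1 yaw 8.89 pos [0.5942 0.24   0.0467] F [-4.7 -3.7  7.5] M [-0.82   0.823  0.326] w 13.1
```

Emit:
step_arm([
  [0,0,0,0,-0.45],
  [0,0,0,0,-0.45],
  [0,0,0,0,-0.45],
  [0,0,0,0,-0.45],
])

```text
clock: 20.5
eef_pos: [0.5945, 0.2412, 0.0459]
tcp_rot: [-0.0, 0.65, 0.76, 0.0]
ft_force: [-0.3, 0.1, 0.2]
gripper_width: 0.271
gripper_force: 0.0
```

Emit:
step_arm([
  [0,0,-0.1,0,-0.45],
  [0,0,-0.3,0,-0.45],
  [0,0,-0.4,0,-0.45],
  [0,0,-0.6,0,-0.45],
  [0,0,-0.8,0,-0.45],
  [0,0,-0.5,0,-0.45],
  [0,0,0,0,-0.45],
  [0,0,0,0,-0.45],
])

```text
clock: 21.3
eef_pos: [0.5947, 0.2411, 0.1822]
tcp_rot: [0.0, 0.65, 0.76, 0.001]
ft_force: [-0.6, 0.2, -0.1]
gripper_width: 0.275
gripper_force: 0.0
```

```bash
python3 - <<'E'
from h import *
st();c,p,s=snap("wrist")
for a,ce,q in blobs(c,(22,180,200),(33,255,255),60)[:3]: print(a,ce.round(1),rect(c,q,.078,p))
c,_,_=snap("scene")
cv2.imwrite("pics/s2.png",cv2.resize(c["color"][130:330,140:460],None,fx=2.4,fy=2.4,interpolation=cv2.INTER_CUBIC)[:,:,::-1])
E
```

```text
t 21.3 yaw 8.85 pos [0.5947 0.2411 0.1822] F [-0.6  0.2 -0.1] M [-0.075  0.03  -0.016] w 25.3
2532 [124.2  36.9] [379.5 378.2  75.   63.1  88.4]
526 [312.8 191.2] [594.  240.8  44.5  11.9 -80.8]
```

View pics/s2.png

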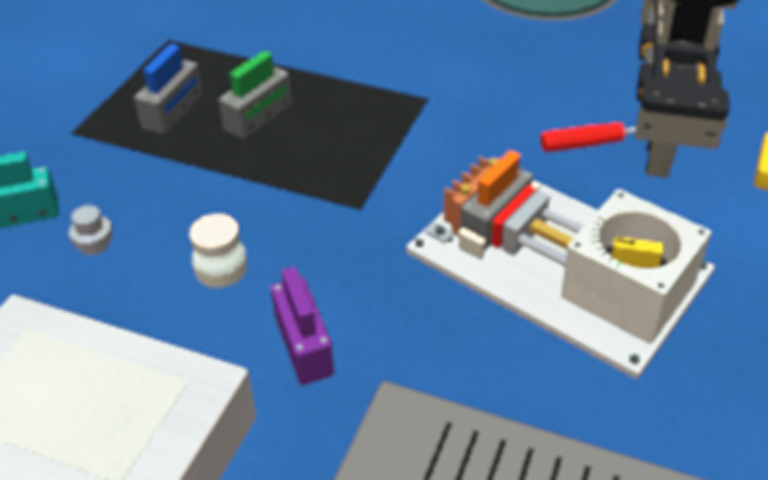

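The cassette is upright between the wall and the pad. The knob stayed where it was turned (-80.8°), and nothing else has moved. Handing in.

```bash
python3 -c "from workcell import robot;print(robot.job_done())"
```

```text
the job is handed in; nothing more can be done
None
```

I set the orange cassette upright in the bay, turned the knob about 1.13 rad until the torque rose roughly 0.11 N m (about 11–12 N by my fit), let go and handed the job in at about 21 s; no verdict came back.

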